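# Click the day wheel on to red and press the label key

## Task

Set the day-label machine to today's colour: with a fingertip, flick the lobes of its colour wheel clockwise until the red lobe sits in its click over the white pointer, without ever clicking on past red. Then press the green key down with a fingertip and let it come back up; never press it while the wheel shows another colour. Leave the jars, bottle, bowl and spoon around it standing where they are, neither lifted nor pushed about.

Things in the scene. Friction and masses are not known exactly. Their poses are not given: they have to be found in the camera images.
- label_unit: day-label machine, fixed to the counter, black base plate 12 mm thick. Origin: on the counter under the colour wheel's axis. z up, x from the wheel to the machine's rear (green key, grey drum), y left. A white deck, top 85 mm high, covers the wheel where x > 25 mm; the rest is open from above. Under the lobes, 16 to 45 mm above the counter is free.
- wheel_axis (a point): point on the vertical axis of the colour wheel, level with the tops of its lobes, 63 mm above the counter; axes as the machine's. The wheel: grey disc, radius 36 mm, with seven coloured finger lobes, 10 mm wide, reaching to 72 mm from the axis, 45 to 63 mm above the counter; the gaps between lobes are open right through. Clockwise from above, its front edge moves to the machine's +y
- pointer (a point): tip of the white triangular pointer lying flat on the base plate: 74 mm in front of the wheel's axis (machine x = -74 mm, y = 0), 14 mm above the counter. Clicking clockwise brings the lobes over it in the order blue, yellow, green, white, purple, red, black; at the start yellow, green or white is there (rarely, the wheel is caught half-way between two of them). Stops just beyond blue and black: red is reached only clockwise
- day_wheel (a joint): wheel angle, rad, grows clockwise from above. One click = 1/7 turn = 0.8976; value n x 0.8976 has lobe n at the pointer: 0 blue, 1 yellow, 2 green, 3 white, 4 purple, 5 red (4.488), 6 black. Lobe n is at azimuth pi + n x 0.8976 - value, counter-clockwise from machine x. A spring pawl: a lobe pushed 0.6 click jumps the rest by itself; about 6 N at the lobe moves it
- key (a joint): travel of the round green key on the deck, m: 0 up, 0.006 fully down; spring return, about 5 N to press it fully
- key_top (a point): centre of the top of the green key (32 mm across, 107 mm above the counter, 105 mm behind the wheel's axis along machine x); moves down with it
- jar_a: 73 mm tall jar of dark sauce, 66 mm across its gold lid; origin under its centre; loose bystander beside the machine
- jar_b: 73 mm tall jar of dark sauce, 66 mm across its gold lid; origin under its centre; loose bystander beside the machine
- sauce_a: dark sauce bottle with red cap, 170 mm tall, 56 mm across; origin under its centre; loose bystander on the left
- bowl: small steel bowl, 130 mm across, 50 mm tall; origin under its centre; loose bystander on the right
- spoon: steel serving spoon lying on the counter at the front right; loose bystander

How it is judged (in metres and radians):
On the way, in this order (a step that is already met when the one before it is completed fails the run):
1. the red lobe sits in its click at the pointer, key up (value of joint day_wheel between 4.338 and 4.638 rad and value of joint key below 0.002 m), for 0.3 s.
2. the green key is pressed down by the fingers, with red still at the pointer (value of joint key above 0.0045 m and value of joint day_wheel between 4.288 and 4.688 rad and contact force between the fingers and key above 0.5 N), for 0.05 s.
At the end, for the whole second after the job is handed in: red at the pointer (wheel within 0.15 rad of 4.488), the key back up (under 1.5 mm), every bystander within 25 mm of where it stood (value of joint day_wheel between 4.338 and 4.638 rad and value of joint key below 0.0015 m and distance of each of jar_a, jar_b, sauce_a, bowl, spoon from where it was at the start of the episode below 0.025 m); the robot touches nothing.
It fails at once if the wheel is clicked on past red (value of joint day_wheel above 4.937 rad).
It fails at once if the key is pressed (over 3 mm) with another colour at the pointer (value of joint key above 0.003 m and not (value of joint day_wheel between 4.188 and 4.788 rad)).
It fails at once if the arm or the gripper's body, not the fingers, pushes the wheel or the key (contact force between the arm and day_wheel above 2 N or contact force between the arm and key above 2 N).
It fails at once if a jar, the bottle, the bowl or the spoon is lifted or moved over 25 mm or knocked over (distance of any of jar_a, jar_b, sauce_a, bowl, spoon from where it was at the start of the episode above 0.025 m or angle between any of jar_a, jar_b, sauce_a, bowl's own z axis and vertical above 0.3 rad).
It also fails if it takes over 64 s, if anything falls off the work surface, if the arm or the gripper's body presses on something with over 40 N, if the wrist force passes 120 N, or if a joint passes its speed limit or range.

## Robot

A 6-joint arm with a two-finger parallel gripper is mounted at the origin on the work surface. World frame = base frame: x ahead of the robot, y to its left, z up, the work surface at z = 0. Lengths are in m, angles in degrees, forces in N, time in s.
With the tool pointing down it reaches from about 0.4 to 0.825 m from the base axis. Payload 7 kg.
Tool frame: the origin (TCP) lies midway between the tips of the shut fingers; the grasp point (between the pads) lies 19 mm behind it; z points along the fingers, y is the direction in which the jaws open and shut (so a half turn about z gives the same grasp; the last joint's range is limited). The gripper opens to 88 mm and grips with 3 to 60 N. Pads are 19 mm wide; open, the fingers measure 130 mm over their backs; the gripper's body (78 mm by 193 mm) begins 47 mm behind the grasp point.
Start: joints at [91.335, 20.546, 0.682, 0, -70.136, -16.507], TCP at [0.177, 0.651, 0.227] pointing down, gripper open.
Joint ranges: [-176.03, 176.03], [-82.01, 121.73], [-58.28, 71.71], [-173.87, 95.51], [-174.79, -0.11], [-173.66, 173.66]. Speed limits (degrees/s): [136.94, 136.94, 172.46, 180, 180, 180].

## Interface

Orientations are given as [roll, pitch, yaw] about the fixed x, y, z axes, in that order (R = Rz(yaw) Ry(pitch) Rx(roll)).
In Python, from plant import r gives the robot as it stands.
- The arm moves only by the tool carry_out, never from a script. Its argument "motion" is one flat list of numbers, 7 for each row, row after row: the turn, a rotation vector about the tool's x, y, z in degrees, then the shift along the tool's x, y, z in cm, then the finger opening in cm, from 0 to 8.76. A call has 1 to 20 rows; each row shifts and turns the commanded pose from where the row before left it, along the tool's axes as they then stand; what a row does not reach is not made up. A row lasts 1/12 s, in which the tool goes at most 41.7 mm and 7.16 degrees, less where a joint would pass 70% of its speed; a pose out of reach is approached as far as the arm can. A call is refused whole if a number of a shift passes 4.17 or a number of a turn 7.16, either way. A call with a gripper value outside its range is refused whole. The fingers move at their own pace and stop on an object; "grip_force" is the grip in N (left out, the last holds). Time passes only in rows, so rows that do not move let the fingers close. It gives the time, the measured TCP pose, the force and the opening at its end, in the units of the state.
- r.get_state(): the state, without advancing time (a new reading comes with each control period).
- r.capture(name): name is "scene" or "side" or "wrist"; returns a dict with "pixels" (420x560x3 uint8, red, green, blue), "K" (3x3 intrinsics, pixels), "R" (3x3) and "t" (3): a world point X has camera coordinates R X + t. Camera axes: x right, y down, z forward; pixel columns grow to the right and rows downward; lengths in m; the calibration is good to about 2 mm. The wrist camera is an equidistant fisheye: a pixel r from the principal point sees the ray r / f radians off the axis. A picture is of the moment at which its call begins. There is no depth.
- r.close_job(): hands the job in, once; it reports no verdict.
The state is a dict: "time_s": time; "joints": joint angles; "qd": joint speeds; "joint_torque": joint torques, N m; "tcp_pos": TCP position; "eef_rot": TCP orientation; "contact_force": force on the tool from outside, world axes, zero at the start; "moment": the same for the moment, N m; "gripper_width": finger opening in m.
Only numpy, scipy, OpenCV 4.12 (cv2) and the standard library are available. Lean on these libraries where they do the work, as an engineer would, in place of code of your own. Each camera call takes 0.05 s, during which the arm holds its last target. There are 200 camera calls.

## Working session

There is one attempt and no reset: what is moved stays moved. The work goes in short steps, Python scripts to look and compute and a tool call to move; the robot and the scene stay as the last step left them, time stands still between calls to the robot, and variables do not carry over. Pictures are saved under pics/ and viewed, about 8 in all and at most 12, crops included, and the job is handed in when it is done.

Besides the shell and the picture viewer there is one more tool, called after ">>>" by a JSON object that holds its "op" and its "data", one argument or row to a line. carry_out: Moves the arm, as the interface text tells. Its arguments: {"type":"object","properties":{"motion":{"type":"array"},"grip_force":{"type":"number"}},"required":["motion"]}

```bash
mkdir -p pics; ls; python3 - <<'E'
from plant import r
import cv2, pickle
s=r.get_state(); print(s)
d={n:r.capture(n) for n in("scene","side","wrist")}
pickle.dump(d,open("d0.pkl","wb"))
for n in d: cv2.imwrite(f"pics/{n}0.png",d[n]["pixels"][:,:,::-1]); print(n,d[n]["K"],d[n]["R"],d[n]["t"])
E
```

```text
pics
{'time_s': 0.0, 'joints': array([ 9.13371211e+01,  2.05923017e+01,  6.32844830e-01, -2.06649570e-02,
       -7.01366135e+01, -1.65064041e+01]), 'qd': array([ 0.02873245, -0.00230896,  0.01362152, -0.05593882, -0.00410674,
        0.01636995]), 'joint_torque': array([-3.00520887e-04, -5.82728148e+01,  2.93062985e+01,  6.99721590e+00,
        7.21115386e-03, -1.57540599e-04]), 'tcp_pos': array([0.17652905, 0.65098495, 0.22560415]), 'eef_rot': array([ 1.79902369e+02, -8.67287319e-03, -1.51763134e+01]), 'contact_force': array([-0.07226524,  0.5570757 , -0.14033501]), 'moment': array([-0.00296222,  0.01380119, -0.01721599]), 'gripper_width': 0.08709908923240489}
scene [[416.32267095   0.         275.74535145]
 [  0.         416.32267095 211.02779464]
 [  0.           0.           1.        ]] [[-0.76713629  0.64147994 -0.0023249 ]
 [ 0.36052117  0.4281385  -0.82868686]
 [-0.53059062 -0.63655393 -0.55970768]] [ 0.39377581 -0.10067854  1.28932696]
side [[393.18594156   0.         279.61127247]
 [  0.         393.18594156 218.37844175]
 [  0.           0.           1.        ]] [[ 0.75030261 -0.66109163 -0.00196183]
 [-0.42957245 -0.48528111 -0.76155746]
 [ 0.50250722  0.5722413  -0.64809443]] [-0.36216804  0.29351924  0.74858301]
wrist [[325.1922621    0.         278.08120073]
 [  0.         325.1922621  213.51305195]
 [  0.           0.           1.        ]] [[-2.61632254e-01 -9.65167287e-01  8.19441398e-04]
 [-9.22107039e-01  2.50210304e-01  2.95149812e-01]
 [-2.85073976e-01  7.64650978e-02 -9.55450636e-01]] [ 0.67301461 -0.03589428  0.39085303]
```

View pics/scene0.png

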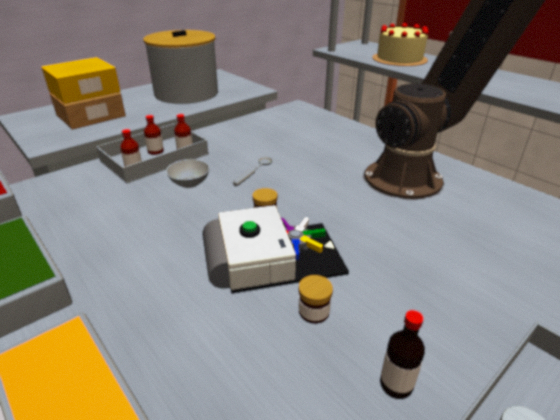

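View pics/side0.png

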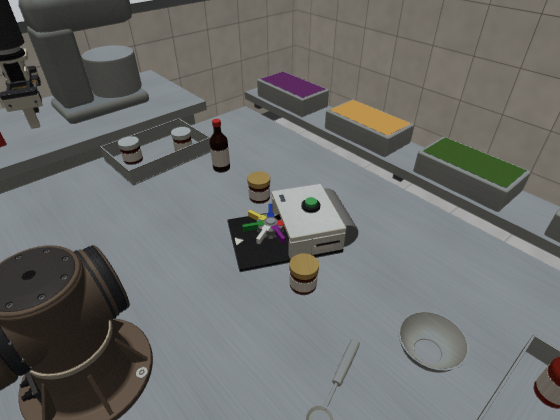

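View pics/wrist0.png

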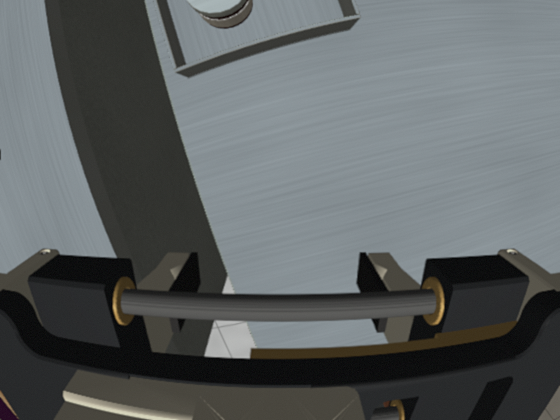

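The scene shows the machine with its key at about (249,229). The side view shows the wheel at about (268,222), the key at (312,204), the pointer at (239,241), the jars at (259,180) and (304,268), and the bottle at (220,150). The wrist view doesn't show the machine. Next I'll measure positions from colour masks.

```bash
cat > h.py <<'E'
import numpy as np, cv2
def ray(c,uv):
    R,t=c["R"],c["t"]; return -R.T@t, R.T@np.linalg.inv(c["K"])@np.array([*uv,1.])
def plane(c,uv,z):
    o,d=ray(c,uv); return o+d*(z-o[2])/d[2]
def proj(c,X):
    p=c["K"]@(c["R"]@np.asarray(X)+c["t"]); return p[:2]/p[2]
HUE=dict(green=(45,75),yellow=(22,34),blue=(105,128),purple=(135,160),red=(0,6),gold=(12,21))
def blobs(c,name,roi,smin=110,vmin=60,amin=8):
    x0,y0,x1,y1=roi; h=cv2.cvtColor(c["pixels"],cv2.COLOR_RGB2HSV)
    a,b=HUE[name]; m=cv2.inRange(h,(a,smin,vmin),(b,255,255))
    if name=="red": m|=cv2.inRange(h,(172,smin,vmin),(179,255,255))
    k=np.zeros_like(m);k[y0:y1,x0:x1]=m[y0:y1,x0:x1]
    n,_,st,ce=cv2.connectedComponentsWithStats(k)
    return [(st[i][4],ce[i].round(1)) for i in range(1,n) if st[i][4]>=amin]
E
python3 - <<'E'
import pickle,cv2,numpy as np
from h import *
d=pickle.load(open("d0.pkl","rb")); S,C=d["side"],d["scene"]
for n in HUE: print(n,"side",blobs(S,n,(225,165,350,300)),"scene",blobs(C,n,(190,180,350,330)))
a=cv2.resize(S["pixels"][170:300,210:350],None,fx=4,fy=4,interpolation=cv2.INTER_CUBIC)
cv2.imwrite("pics/c1.png",a[:,:,::-1])
b=cv2.resize(C["pixels"][180:310,200:350],None,fx=4,fy=4,interpolation=cv2.INTER_CUBIC)
cv2.imwrite("pics/c2.png",b[:,:,::-1])
E
```

```text
green side [(np.int32(87), array([310.6, 201.7])), (np.int32(72), array([253.9, 223.6]))] scene [(np.int32(116), array([249.2, 226. ])), (np.int32(132), array([314. , 231.6]))]
yellow side [(np.int32(106), array([256. , 215.2]))] scene [(np.int32(207), array([312. , 242.9]))]
blue side [(np.int32(56), array([270. , 211.3]))] scene [(np.int32(116), array([296.2, 246.8]))]
purple side [(np.int32(75), array([277.9, 231.1]))] scene [(np.int32(58), array([287.4, 225.2]))]
red side [(np.int32(31), array([279.9, 222.5]))] scene []
gold side [(np.int32(296), array([258.4, 180. ])), (np.int32(592), array([303.7, 266.3]))] scene [(np.int32(359), array([264.5, 196.6])), (np.int32(859), array([315., 289.]))]
```

View pics/c1.png

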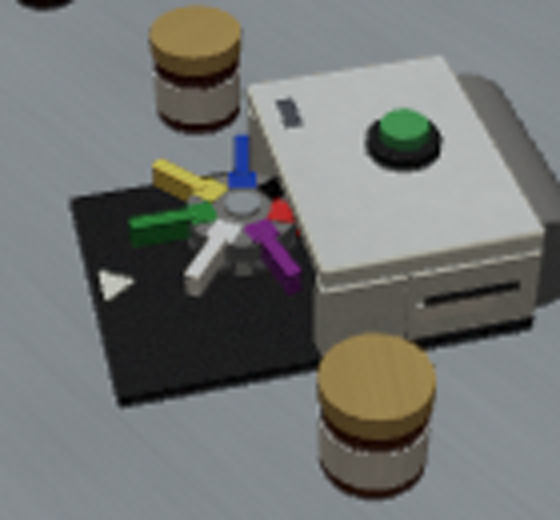

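View pics/c2.png

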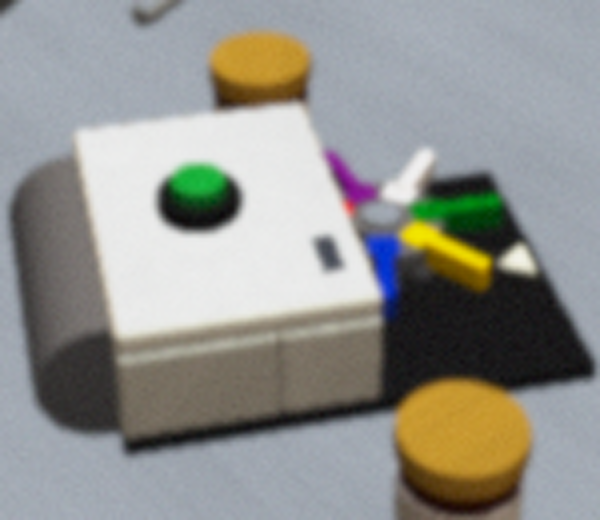

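Crops: in the side crop, the pointer tip is at (133,285), the hub at (243,206) and the key top at (404,126). In the scene crop, the tip is at (497,265), the hub at (382,216) and the key at (198,183). Green looks nearest the pointer, so I'll compute the pose and lobe azimuths.

```bash
python3 - <<'E'
import pickle,cv2,numpy as np
from h import *
from scipy.optimize import least_squares
d=pickle.load(open("d0.pkl","rb")); S,C=d["side"],d["scene"]
key={'S':(310.8,201.5),'C':(249.2,225.8)}
ptr={'S':(210+133/4,170+285/4),'C':(200+497/4,180+265/4)}
hub={'S':(210+243/4,170+206/4),'C':(200+382/4,180+216/4)}
cam={'S':S,'C':C}
for nm,o,z in(("key",key,.107),("ptr",ptr,.014),("hub",hub,.063)):
    for k in o: print(nm,k,plane(cam[k],o[k],z).round(4))
L=np.array([[.105,0,.107],[-.074,0,.014]])
def X(p,q): 
    c,s=np.cos(p[2]),np.sin(p[2]); return np.array([p[0]+c*q[0]-s*q[1],p[1]+s*q[0]+c*q[1],q[2]])
def f(p): return np.concatenate([proj(cam[k],X(p,q))-o[k] for o,q in((key,L[0]),(ptr,L[1])) for k in o])
p0=plane(S,hub['S'],.063); s=least_squares(f,[p0[0],p0[1],0.5]); 
best=min((least_squares(f,[p0[0],p0[1],a]) for a in np.arange(0,6.3,1)),key=lambda s:s.cost)
p=best.x; print("pose",p[:2].round(4),np.degrees(p[2]).round(2),"res px",best.fun.round(1))
np.save("pose.npy",p)
Ri=np.array([[np.cos(p[2]),np.sin(p[2])],[-np.sin(p[2]),np.cos(p[2])]])
for n,i in(("blue",0),("yellow",1),("green",2),("purple",4)):
    for k,roi in(('S',(235,195,290,250)),('C',(280,210,335,265))):
        for a,uv in blobs(cam[k],n,roi):
            q=Ri@(plane(cam[k],uv,.060)[:2]-p[:2]); az=np.arctan2(q[1],q[0])
            v=(np.pi+i*.8976-az)%(2*np.pi); print(n,k,q.round(3),"value",v.round(3),"clicks",(v/.8976).round(2))
for n,z,k,uv in(("jar",.073,'S',(258.4,180-1.5)),("jar",.073,'S',(303.7,266.3-3)),("jar",.073,'C',(315,286)),("jar",.073,'C',(264.5,194))):
    w=plane(cam[k],uv,z); print(n,k,w.round(3),(Ri@(w[:2]-p[:2])).round(3))
for n,k,uv,z in (("bottlecap",'S',(216,123),.17),("bottlecap",'C',(413,316),.17)): 
    w=plane(cam[k],uv,z); print(n,k,w.round(3),(Ri@(w[:2]-p[:2])).round(3))
E
```

```text
key S [0.5884 0.0025 0.107 ]
key C [0.5988 0.0129 0.107 ]
ptr S [0.4308 0.0813 0.014 ]
ptr C [0.4377 0.0898 0.014 ]
hub S [0.4971 0.0498 0.063 ]
hub C [0.502 0.057 0.063]
pose [0.5002 0.0536] -25.8 res px [ 0.3 -2.   0.1 -1.7 -0.2 -1.4  0.  -1.5]
blue S [0.008 0.038] value 1.777 clicks 1.98
blue C [0.011 0.045] value 1.799 clicks 2.0
yellow S [-0.031  0.033] value 1.719 clicks 1.91
yellow C [-0.028  0.041] value 1.873 clicks 2.09
green S [-0.043  0.002] value 1.848 clicks 2.06
green C [-0.045  0.002] value 1.836 clicks 2.05
purple S [ 0.007 -0.041] value 1.839 clicks 2.05
purple C [ 0.008 -0.038] value 1.816 clicks 2.02
jar S [0.584 0.206 0.073] [0.009 0.174]
jar S [ 0.453 -0.114  0.073] [ 0.03  -0.171]
jar C [0.593 0.213 0.073] [0.014 0.184]
jar C [ 0.458 -0.112  0.073] [ 0.034 -0.167]
bottlecap S [0.586 0.401 0.17 ] [-0.074  0.349]
bottlecap C [0.6   0.418 0.17 ] [-0.069  0.372]
```

Green is at the pointer (2.0 clicks), so red needs three clicks clockwise. The machine is at (0.500, 0.0535) with yaw -25.8°. I'll shut the fingers and go above the gap just before the front lobe, then turn so the tool's y lies along the machine's -x.

>>> {"op": "carry_out", "data": {
  "motion": [0,0,0,1.98,2.545,0,0,0,0,0,1.98,2.545,0,0,0,0,0,1.98,2.545,0,0,0,0,0,1.98,2.545,0,0,0,0,0,1.98,2.545,0,0,0,0,0,1.98,2.545,0,0,0,0,0,1.98,2.545,0,0,0,0,0,1.98,2.545,0,0,0,0,0,1.98,2.545,0,0,0,0,0,1.98,2.545,0,0,0,0,0,1.98,2.545,0,0,0,0,0,1.98,2.545,0,0,0,0,0,1.98,2.545,0,0,0,0,0,1.98,2.545,0,0,0,0,0,1.98,2.545,0,0,0,0,0,1.98,2.545,0,0,0,0,0,1.98,2.545,0,0,0,0,0,1.98,2.545,0,0,0,0,0,1.98,2.545,0,0,0,0,0,1.98,2.545,0,0],
  "grip_force": 20
}}

```text
time_s: 1.82
tcp_pos: [0.4258, 0.055, 0.2267]
eef_rot: [-180.0, -0.0, -15.2]
contact_force: [0.4, 1.0, -0.2]
gripper_width: 0.0005
```

>>> {"op": "carry_out", "data": {
  "motion": [0,0,6.29,0,0,0,0,0,0,6.29,0,0,0,0,0,0,6.29,0,0,0,0,0,0,6.29,0,0,0,0,0,0,6.29,0,0,0,0,0,0,6.29,0,0,0,0,0,0,6.29,0,0,0,0,0,0,6.29,0,0,0,0,0,0,6.29,0,0,0,0,0,0,6.29,0,0,0,0,0,0,6.29,0,0,0,0,0,0,6.29,0,0,0,0,0,0,6.29,0,0,0,0,0,0,6.29,0,0,0,0,0,0,6.29,0,0,0,0,0,0,6.29,0,0,0,0,0,0,0,0,0,0,0,0,0,0,0,0,0,0]
}}

```text
time_s: 3.32
tcp_pos: [0.4255, 0.0565, 0.2265]
eef_rot: [180.0, -0.0, -115.6]
contact_force: [0.0, -0.2, 0.3]
gripper_width: 0.0005
```

```bash
python3 - <<'E'
from plant import r
import cv2, pickle, numpy as np
s=r.get_state()
d={n:r.capture(n) for n in("side","wrist")}; d["state"]=s
pickle.dump(d,open("d1.pkl","wb"))
cv2.imwrite("pics/w1.png",cv2.resize(d["wrist"]["pixels"],(800,600),interpolation=cv2.INTER_CUBIC)[:,:,::-1])
W=d["wrist"]; p=np.load("pose.npy")
def fproj(c,X):
    q=c["R"]@np.asarray(X)+c["t"]; th=np.arctan2(np.hypot(q[0],q[1]),q[2]); f=c["K"][0,0]; u=q[:2]/np.linalg.norm(q[:2]); return c["K"][:2,2]+f*th*u
def X(q): 
    c,s_=np.cos(p[2]),np.sin(p[2]); return [p[0]+c*q[0]-s_*q[1],p[1]+s_*q[0]+c*q[1],q[2]]
print(s["tcp_pos"])
for n,q in(("hub",(0,0,.063)),("ptr",(-.074,0,.014)),("key",(.105,0,.107))): print(n,fproj(W,X(q)).round(1),"in 800 view",(fproj(W,X(q))*800/560).round(0))
print("tcp",fproj(W,s["tcp_pos"])*800/560)
E
```

```text
[0.42554371 0.05649957 0.22648452]
hub [214.3 223.8] in 800 view [306. 320.]
ptr [283.6 210.6] in 800 view [405. 301.]
key [107.6 236.8] in 800 view [154. 338.]
tcp [399.66939005 387.05883609]
```

View pics/w1.png

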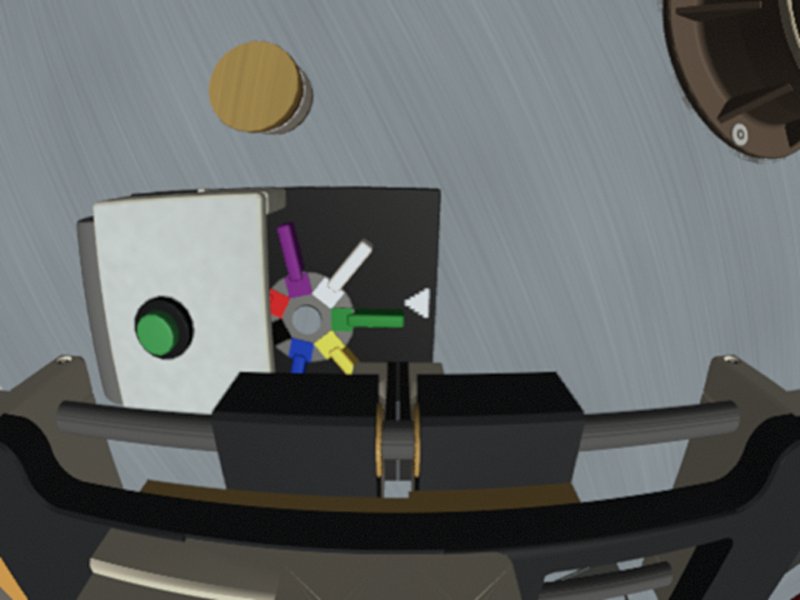

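The wrist view confirms the pose: hub at (306,320) and pointer tip at (404,303) both match the prediction within 2 px, and the green lobe is at the pointer. I'll go down into the gap now.

>>> {"op": "carry_out", "data": {
  "motion": [0,0,0,0,0,2.5,0,0,0,0,0,0,2.5,0,0,0,0,0,0,2.5,0,0,0,0,0,0,2.5,0,0,0,0,0,0,2.5,0,0,0,0,0,0,2.0,0,0,0,0,0,0,1.5,0,0,0,0,0,0,1.0,0,0,0,0,0,0,0.8,0,0,0,0,0,0,0.4,0,0,0,0,0,0,0,0,0,0,0,0,0,0,0]
}}

```text
time_s: 4.42
tcp_pos: [0.4259, 0.0567, 0.0449]
eef_rot: [-180.0, 0.0, -115.8]
contact_force: [0.2, -0.4, 0.1]
gripper_width: 0.0005
```

>>> {"op": "carry_out", "data": {
  "motion": [0,0,0,-0.5,0,0,0,0,0,0,-0.5,0,0,0,0,0,0,-0.5,0,0,0,0,0,0,-0.5,0,0,0,0,0,0,-0.5,0,0,0,0,0,0,-0.5,0,0,0,0,0,0,-0.5,0,0,0,0,0,0,0,0,0,0]
}}

```text
time_s: 5.08
tcp_pos: [0.4411, 0.0885, 0.0445]
eef_rot: [180.0, -0.0, -115.8]
contact_force: [-0.8, -0.8, 0.1]
gripper_width: 0.0004
```

```bash
cat >> h.py <<'E'
def fplane(c,uv,z):
    K=c["K"]; v=(np.asarray(uv)-K[:2,2])/K[0,0]; th=np.linalg.norm(v)
    d=c["R"].T@np.array([*(v/th*np.sin(th)),np.cos(th)]); o=-c["R"].T@c["t"]; return o+d*(z-o[2])/d[2]
P=np.load("pose.npy")
def mach(w):
    c,s=np.cos(P[2]),np.sin(P[2]); return np.array([[c,s],[-s,c]])@(np.asarray(w)[:2]-P[:2])
IDX=dict(blue=0,yellow=1,green=2,purple=4,red=5)
def look(r,save=None):
    s=r.get_state(); print("t",s["time_s"],"tcp mach mm",(1e3*mach(s["tcp_pos"])).round(1),"z",s["tcp_pos"][2].round(4),"F",s["contact_force"].round(1))
    for cn in("wrist","side"):
        c=r.capture(cn); f=fplane if cn=="wrist" else plane
        if save: cv2.imwrite(f"pics/{save}_{cn}.png",c["pixels"][:,:,::-1])
        for n,i in IDX.items():
            for a,uv in blobs(c,n,(0,0,560,420),amin=25):
                q=mach(f(c,uv,.062)); R=np.hypot(*q)
                if R<.075 and q[0]<.03: print(" ",cn,n,a,uv,(q*1e3).round(0),"clicks",round(((np.pi+i*.8976-np.arctan2(q[1],q[0]))%(2*np.pi))/.8976,2))
E
python3 -c "
from plant import r
from h import *
look(r,'a')"
```

```text
t 5.0833 tcp mach mm [-68.5   5.7] z 0.0445 F [-0.8 -0.8  0.1]
  wrist blue 459 [122.7 323.2] [23. 34.] clicks 2.4
  wrist purple 3186 [153.6 186.8] [-10. -45.] clicks 2.49
  wrist red 1939 [104.1 218.7] [ 20. -30.] clicks 2.59
  side blue 51 [274.5 213.4] [16. 25.] clicks 2.41
  side yellow 48 [263.7 214.2] [-11.  29.] clicks 2.34
  side green 47 [257.6 220. ] [-31.  11.] clicks 2.37
  side purple 76 [271.6 232.3] [ -9. -43.] clicks 2.48
  side red 70 [280.9 227.1] [ 18. -31.] clicks 2.66
```

>>> {"op": "carry_out", "data": {
  "motion": [0,0,0,-0.5,0,0,0,0,0,0,-0.5,0,0,0,0,0,0,0,0,0,0,0,0,0,0,0,0,0]
}}

```text
time_s: 5.52
tcp_pos: [0.4465, 0.0984, 0.0449]
eef_rot: [-179.9, 0.1, -115.8]
contact_force: [1.4, 2.4, -0.4]
gripper_width: 0.0002
```

```bash
python3 -c "
from plant import r
from h import *
look(r,'b')"
```

```text
t 5.5167 tcp mach mm [-67.9  16.9] z 0.0449 F [ 1.4  2.4 -0.4]
  wrist blue 781 [111.1 269.5] [22. 10.] clicks 3.02
  wrist yellow 221 [138.6 284.5] [ 7. 18.] clicks 3.16
  wrist yellow 525 [144.7 328.7] [10. 48.] clicks 2.97
  wrist purple 2982 [192.4 184.1] [-28. -35.] clicks 3.01
  wrist red 3476 [121.9 165.2] [  7. -45.] clicks 3.08
  side blue 27 [277.3 216.6] [20. 10.] clicks 2.97
  side yellow 56 [269.8 211.8] [ 6. 34.] clicks 2.96
  side green 53 [259.2 215.9] [-24.  26.] clicks 2.92
  side purple 79 [263.  231.5] [-28. -35.] clicks 3.02
  side red 135 [278.9 233.1] [  7. -51.] clicks 3.09
```

Clicked to white (3.0). I'll lift, go back and repeat the same stroke.

>>> {"op": "carry_out", "data": {
  "motion": [0,0,0,0,0,-1.5,0,0,0,0,0,0,-1.5,0,0,0,0,1.2,0,0,0,0,0,0,1.2,0,0,0,0,0,0,1.2,0,0,0,0,0,0,1.1,0,0,0,0,0,0,0,0,0,0,0,0,0,0,0,1.5,0,0,0,0,0,0,1.5,0,0,0,0,0,0,0,0]
}}

```text
time_s: 6.45
tcp_pos: [0.4231, 0.0535, 0.0424]
eef_rot: [179.9, -0.2, -115.9]
contact_force: [-0.9, -0.0, 0.5]
gripper_width: 0.0003
```

>>> {"op": "carry_out", "data": {
  "motion": [0,0,0,-0.5,0,0,0,0,0,0,-0.5,0,0,0,0,0,0,-0.5,0,0,0,0,0,0,-0.5,0,0,0,0,0,0,-0.5,0,0,0,0,0,0,-0.5,0,0,0,0,0,0,-0.5,0,0,0,0,0,0,-0.5,0,0,0,0,0,0,-0.5,0,0,0,0,0,0,-0.2,0,0,0,0,0,0,0,0,0,0]
}}

```text
time_s: 7.37
tcp_pos: [0.4465, 0.0985, 0.045]
eef_rot: [-179.9, 0.1, -115.8]
contact_force: [1.0, 2.0, -0.9]
gripper_width: 0.0006
```

```bash
python3 -c "
from plant import r
from h import *
look(r,'c')"
```

```text
t 7.3667 tcp mach mm [-67.9  17.1] z 0.045 F [ 1.   2.  -0.9]
  wrist blue 977 [102.3 225.9] [ 23. -14.] clicks 4.12
  wrist yellow 793 [111.  269.2] [23. 10.] clicks 4.02
  wrist green 198 [138.7 284.3] [ 7. 19.] clicks 4.15
  wrist green 479 [144.8 328.6] [10. 48.] clicks 3.97
  wrist purple 2285 [230.8 251.3] [-45.  -2.] clicks 3.95
  wrist red 3200 [193.2 183.2] [-29. -35.] clicks 4.01
  side blue 28 [279.7 222.6] [ 20. -14.] clicks 4.18
  side yellow 29 [277.3 216.5] [20. 11.] clicks 3.95
  side green 53 [269.8 211.8] [ 6. 34.] clicks 3.96
  side purple 73 [253.6 223.9] [-44.  -1.] clicks 3.98
  side red 129 [262.5 233.7] [-32. -42.] clicks 3.97
```

Purple is at the pointer (4.0). Now the last stroke, which is the same again. It ended with no overshoot both times.

>>> {"op": "carry_out", "data": {
  "motion": [0,0,0,0,0,-1.5,0,0,0,0,0,0,-1.5,0,0,0,0,1.2,0,0,0,0,0,0,1.2,0,0,0,0,0,0,1.2,0,0,0,0,0,0,1.1,0,0,0,0,0,0,0,0,0,0,0,0,0,0,0,1.5,0,0,0,0,0,0,1.5,0,0,0,0,0,0,0,0]
}}

```text
time_s: 8.3
tcp_pos: [0.4231, 0.0535, 0.0424]
eef_rot: [179.9, -0.2, -115.9]
contact_force: [-1.0, -1.0, 0.7]
gripper_width: 0.0002
```

>>> {"op": "carry_out", "data": {
  "motion": [0,0,0,-0.5,0,0,0,0,0,0,-0.5,0,0,0,0,0,0,-0.5,0,0,0,0,0,0,-0.5,0,0,0,0,0,0,-0.5,0,0,0,0,0,0,-0.5,0,0,0,0,0,0,-0.5,0,0,0,0,0,0,-0.5,0,0,0,0,0,0,-0.5,0,0,0,0,0,0,-0.2,0,0,0,0,0,0,0,0,0,0]
}}

```text
time_s: 9.22
tcp_pos: [0.4465, 0.0985, 0.045]
eef_rot: [-179.9, 0.1, -115.8]
contact_force: [0.0, 2.6, -0.5]
gripper_width: 0.0006
```

```bash
python3 -c "
from plant import r
from h import *
look(r,'d')"
```

```text
t 9.2167 tcp mach mm [-67.9  17.1] z 0.045 F [ 0.   2.6 -0.5]
  wrist blue 3417 [122.  164.8] [  7. -45.] clicks 5.09
  wrist yellow 996 [102.1 225.7] [ 23. -14.] clicks 5.12
  wrist green 745 [111.  269.1] [22. 10.] clicks 5.02
  wrist red 3093 [235.5 248.4] [-47.  -4.] clicks 4.91
  side blue 125 [278.7 233. ] [  7. -50.] clicks 5.1
  side yellow 28 [279.9 222.4] [ 20. -13.] clicks 5.14
  side purple 50 [259.4 215.9] [-23.  25.] clicks 4.92
  side red 156 [251.9 225.7] [-50.  -6.] clicks 4.86
```

Red is at the pointer. I'll lift clear and move over the key.

>>> {"op": "carry_out", "data": {
  "motion": [0,0,0,0,0,-2,0,0,0,0,0,0,-2,0,0,0,0,0,0,-2,0,0,0,0,0,0,-2,0,0,0,0,0,0,-2,0,0,0,0,0,0,-1,0,0,0,0,0,0,0,0,0,0,0,0.2,-2,0,0,0,0,0,0.2,-2,0,0,0,0,0,0.2,-2,0,0,0,0,0,0.2,-2,0,0,0,0,0,0.2,-2,0,0,0,0,0,0.2,-2,0,0,0,0,0,0.2,-2,0,0,0,0,0,0.2,-2,0,0,0,0,0,0.1,-1.3,0,0,0,0,0,0,0,0,0,0,0,0,0,0,0,0]
}}

```text
time_s: 10.82
tcp_pos: [0.5931, 0.006, 0.1535]
eef_rot: [179.9, -0.1, -115.9]
contact_force: [-0.1, -0.0, -0.2]
gripper_width: 0.0001
```

```bash
python3 -c "
from plant import r
from h import *
look(r,'e')"
```

```text
t 10.8167 tcp mach mm [104.3  -2.4] z 0.1535 F [-0.1 -0.  -0.2]
  wrist blue 899 [396.8 173. ] [  9. -41.] clicks 5.02
  wrist yellow 44 [385.9 204.8] [ 16. -14.] clicks 5.3
  wrist green 29 [382.3 234.5] [17. 12.] clicks 4.8
  wrist purple 651 [421.3 253.2] [-24.  31.] clicks 5.02
  wrist red 810 [441.9 219.7] [-40.  -1.] clicks 4.98
  side blue 121 [278.4 233.2] [  6. -51.] clicks 5.12
  side yellow 29 [280.  222.8] [ 20. -15.] clicks 5.2
  side purple 67 [257.3 214.6] [-27.  32.] clicks 4.96
  side red 156 [251.8 225.5] [-50.  -6.] clicks 4.88
```

View pics/e_side.png

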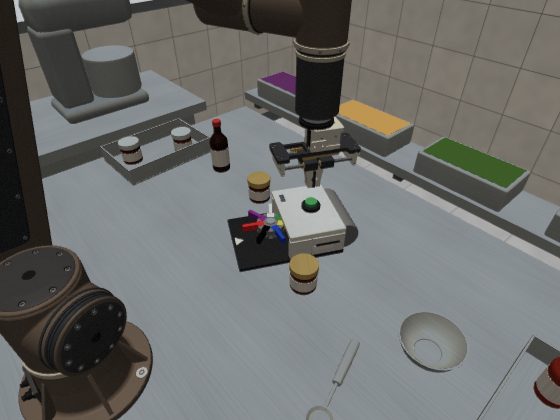

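The side view shows the red lobe at (252,226) over the pointer, the fingers above the key at (312,200), and everything else undisturbed. The wrist view gives 4.98 to 5.02 clicks. I'll go down to just above the key, then press.

>>> {"op": "carry_out", "data": {
  "motion": [0,0,0,-0.2,0,1,0,0,0,0,0,0,1,0,0,0,0,0,0,1,0,0,0,0,0,0,1,0,0,0,0,0,0,0.3,0,0,0,0,0,0,0,0,0,0,0,0,0,0,0]
}}

```text
time_s: 11.5
tcp_pos: [0.5944, 0.0082, 0.1113]
eef_rot: [180.0, -0.0, -115.8]
contact_force: [-0.4, 0.6, 0.5]
gripper_width: 0.0006
```

>>> {"op": "carry_out", "data": {
  "motion": [0,0,0,0,0,0.2,0,0,0,0,0,0,0.2,0,0,0,0,0,0,0.2,0,0,0,0,0,0,0.2,0,0,0,0,0,0,0.2,0,0,0,0,0,0,0.1,0,0,0,0,0,0,0,0,0,0,0,0,0,0,0,0]
}}

```text
invalid input at $.motion: expected a multiple of 7 numbers
```

>>> {"op": "carry_out", "data": {
  "motion": [0,0,0,0,0,0.2,0,0,0,0,0,0,0.2,0,0,0,0,0,0,0.2,0,0,0,0,0,0,0.2,0,0,0,0,0,0,0.2,0,0,0,0,0,0,0,0,0,0,0,0,0,0,0]
}}

```text
time_s: 12.08
tcp_pos: [0.5949, 0.0083, 0.102]
eef_rot: [-180.0, 0.0, -115.8]
contact_force: [-0.2, 1.4, 4.6]
gripper_width: 0.0007
```

The tip is about 5 mm below the key's rest height at 4.6 N. I'll push a little further to be sure, hold, then release and lift away.

>>> {"op": "carry_out", "data": {
  "motion": [0,0,0,0,0,0.1,0,0,0,0,0,0,0.1,0,0,0,0,0,0,0,0,0,0,0,0,0,0,0]
}}

```text
time_s: 12.42
tcp_pos: [0.5949, 0.0083, 0.1011]
eef_rot: [-179.9, 0.0, -115.8]
contact_force: [-4.3, 1.5, 14.4]
gripper_width: 0.0004
```

>>> {"op": "carry_out", "data": {
  "motion": [0,0,0,0,0,-0.5,0,0,0,0,0,0,-1,0,0,0,0,0,0,-2,0,0,0,0,0,0,-2,0,0,0,0,0,0,-2,0,0,0,0,0,0,-2,0,0,0,0,0,0,-2,0,0,0,0,0,0,0,0,0,0,0,0,0,0,0]
}}

```text
time_s: 13.17
tcp_pos: [0.5946, 0.0084, 0.2157]
eef_rot: [-179.9, 0.1, -115.8]
contact_force: [0.6, -0.5, -1.3]
gripper_width: 0.0004
```

```bash
python3 - <<'E'
from plant import r
from h import *
import pickle
look(r,'f')
d=pickle.load(open("d0.pkl","rb"))
for cn,roi in(("side",(225,165,350,300)),("scene",(190,180,350,330))):
    c=r.capture(cn)
    for n in("gold","green"): print(cn,n,"before",blobs(d[cn],n,roi),"now",blobs(c,n,roi))
E
```

```text
t 13.1667 tcp mach mm [104.7   0.4] z 0.2157 F [ 0.6 -0.5 -1.3]
  wrist blue 657 [376.1 158. ] [  9. -42.] clicks 5.02
  wrist yellow 50 [366.8 185.6] [ 17. -14.] clicks 5.25
  wrist green 33 [364.7 209.7] [17. 12.] clicks 4.84
  wrist purple 500 [400.1 227.7] [-24.  32.] clicks 5.02
  wrist red 606 [417.1 199.1] [-40.  -0.] clicks 4.99
  side blue 121 [278.4 233.2] [  6. -51.] clicks 5.12
  side yellow 29 [280.  222.8] [ 20. -15.] clicks 5.2
  side purple 67 [257.3 214.6] [-27.  32.] clicks 4.96
  side red 155 [251.8 225.5] [-50.  -6.] clicks 4.88
side gold before [(np.int32(296), array([258.4, 180. ])), (np.int32(592), array([303.7, 266.3]))] now [(np.int32(307), array([258.4, 179.9])), (np.int32(591), array([303.7, 266.4]))]
side green before [(np.int32(87), array([310.6, 201.7])), (np.int32(72), array([253.9, 223.6]))] now [(np.int32(93), array([310.5, 201.9])), (np.int32(23), array([277.7, 216.9]))]
scene gold before [(np.int32(359), array([264.5, 196.6])), (np.int32(859), array([315., 289.]))] now [(np.int32(358), array([264.5, 196.8])), (np.int32(866), array([315. , 289.1]))]
scene green before [(np.int32(116), array([249.2, 226. ])), (np.int32(132), array([314. , 231.6]))] now [(np.int32(122), array([249.2, 226.1]))]
```

View pics/f_side.png

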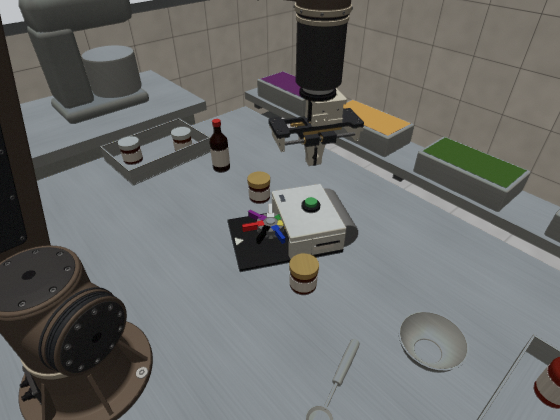

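The side view shows red over the pointer at (252,226), the key back up at (311,202), and the jars, bottle, bowl and spoon where they were. I'm handing in.

```bash
python3 -c "
from plant import r
print(r.close_job())"
```

```text
the job is handed in; nothing more can be done
None
```

The wheel started on green. I flicked it three clicks clockwise with the shut fingertips, through white and purple to red. I then pressed the green key and lifted well clear; the job was handed in at about 13 s, and no verdict is reported.

- **Key press:** the tip went about 6 mm below the key's rest height. The force was 4.6 N at 5 mm and 14 N at the bottom, which I took to be the key's end stop. I couldn't read the key joint directly, so the press is inferred from those numbers.
- **Wheel:** the wrist camera puts the red lobe at 4.99 clicks. The side camera's estimates scatter from 4.88 to 5.20, because the inner or partly hidden lobes are hard to measure. No reading showed the wheel going past red.
- **Key and bystanders:** the key is back up and both jars are within 0.2 px of where they started. I checked the bottle, bowl and spoon only by eye in the last picture, and they look unmoved.
- **Refused call:** one move call was rejected because I gave it the wrong count of numbers. Nothing moved, and I sent it again corrected.

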